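Nip the turned shaft in the bench gauge and hold the display flap open

ROBOT

A 6-joint arm with a two-finger parallel gripper is mounted at the origin on the work surface. World frame = base frame: x ahead of the robot, y to its left, z up, the work surface at z = 0. Lengths are in m, angles in rad, forces in N, time in s.
With the tool pointing down it reaches from about 0.3 to 0.75 m from the base axis. Payload 8.5 kg.
Tool frame: the origin (TCP) lies midway between the tips of the shut fingers; the grasp point (between the pads) lies 19 mm behind it; z points along the fingers, y is the line along which they close (so a half turn about z gives the same grasp; the last joint's range is limited). The gripper opens to 85 mm and grips with 20 to 120 N. Pads are 22 mm wide; open, the fingers measure 114 mm over their backs; the gripper's body (76 mm by 85 mm) begins 54 mm behind the grasp point. The pads swing forward as they close: fully open they stand 13 mm farther back than shut.
Start: joints at [-1.434, 0.381, 1.297, -0, 1.464, -0.215], TCP at [0.19, -0.516, 0.231] pointing down, gripper open.
Joint ranges: [-3.11, 3.11], [-0.89, 2.33], [0.22, 2.48], [-1.42, 4.56], [0.17, 2.85], [-2.88, 2.88]. Speed limits (rad/s): [2.39, 2.39, 3.14, 3.14, 3.14, 3.14].

INTERFACE

Orientations are given as a rotation vector (axis times angle).
In Python, from bench import manip, vision gives the robot as it stands. The module is installed in compiled form; this text tells all that it offers.
- The arm moves only by the tool send_rows, never from a script. Its argument "steps" is a list of rows, each a list of 7 numbers: the opening, from -1 (shut) to 1 (fully open), then the shift along the world's x, y, z as a fraction of full scale, then the turn, a rotation vector about the world's x, y, z as a fraction of full scale. In form: [[gripper, dx, dy, dz, ax, ay, az], ...]. A call has 1 to 20 rows; each row shifts and turns the commanded pose from where the row before left it; what a row does not reach is not made up. Full scale, the value 1, is 2.5 cm for a shift and 8 degrees for a turn. A row lasts 1/10 s, in which the tool goes at most 50 mm and 8.59 degrees, less where a joint would pass 70% of its speed; a pose out of reach is approached as far as the arm can. A call with a number of a shift or a turn outside -1 to 1 is refused whole. A call with a gripper value outside its range is refused whole. The fingers move at their own pace and stop on an object; "newtons" is the grip in N (left out, the last holds). Time passes only in rows, so rows that do not move let the fingers close. It gives the time, the measured TCP pose, the force, the opening and the grip force at its end, in the units of the state.
- manip.get_state(): the state, without advancing time (a new reading comes with each control period).
- vision.read_camera(name): name is "scene" or "top" or "wrist"; returns (picture, depth): 420x560x3 uint8, red, green, blue; 420x560 float32, m along the optical axis (not along the pixel's ray), 0 where there is no reading.
- vision.camera_model(name): a dict with "fx", "fy", "cx", "cy" (pixels), "R" (3x3) and "t" (3): a world point X has camera coordinates R X + t. Camera axes: x right, y down, z forward; pixel columns grow to the right and rows downward; lengths in m; the calibration is good to about 2 mm. A picture is of the moment at which its call begins: read the wrist's pose just before it. camera_model takes no time and is no camera call; for the wrist camera it gives the pose at the moment of the call.
- manip.job_done(): hands the job in; it is judged then, once.
The state is a dict: "t": time; "q": joint angles; "joint_vel": joint speeds; "effort": joint torques, N m; "tcp_pos": TCP position; "tcp_rot": TCP orientation; "force": force on the tool from outside, world axes, zero at the start; "ft_torque": the same for the moment, N m; "gripper_width": finger opening in m; "grasp_force": force on a finger pad.
Only numpy, scipy, OpenCV 4.12 (cv2) and the standard library are available. Lean on these libraries where they do the work, as an engineer would, in place of code of your own. Each camera call takes 0.05 s, during which the arm holds its last target. There are 200 camera calls.

TASK

Measure the turned shaft end standing between the jaws of the bench gauge: slide the moving jaw along by its post until it presses firmly on the shaft and nips it upright against the fixed jaw, then let go of the jaw, leaving it shut on the shaft. Then lift the sprung spatter flap of the display box by its loop handle to about 60 degrees from shut, so that the reading can be seen, and finish while still holding it steady there (let go, it springs shut). Leave the other things on the bench where they are.

Things in the scene. Friction and masses are not known exactly. Their poses are not given: they have to be found in the camera images.
- gauge: Fixed bench gauge, a big caliper: grey plate 150 (x) x 270 (y) x 15 mm, beam along y on its -x side, two steel jaws reaching from the beam to +x. Origin: centre of the plate's underside; z up. Fixed jaw's face at y = -70 mm, looking to +y. Both jaws span 30 to 75 mm above the bench and x = -61 to +29 mm; the fixed jaw's foot is 77 mm high. It stands left or right on the bench.
- jaw (a joint): Moving jaw, slide in m. 0: jaws 100 mm apart; it grows as the jaw slides to the gauge's -y, to the fixed jaw; opening = 0.100 - value, so shut on the 40 mm shaft it reads 0.060. It stays where left (friction 2 N, no spring). Sliding the shaft along the plate takes up to some 4 N more; with the shaft against the fixed jaw, a push of 10 to 20 N at the post nips it well.
- jaw_post (a point): Black grip post on the moving jaw, 20 (gauge x) x 18 (gauge y) mm, 75 to 120 mm above the bench; this point is on its axis, 100 mm above the bench, 20 mm to the +y side of the moving jaw's face, at gauge x = -50 mm. The steel block under it is 38 (x) x 40 (y) mm, its top 75 mm above the bench.
- shaft: Turned steel shaft end, loose, about 0.45 kg, upright on its flange on the plate between the jaws, 2 to 13 mm off the fixed jaw: flange 60 mm in diameter, 10 mm thick; above it the 40 mm journal that the jaws touch (10 to 62 mm above the plate), then a 26 mm nose up to 78 mm. Origin: centre of its underside (15 mm above the bench); z along its axis, up.
- display: Display box of the gauge, fixed to the bench, 130 (x) x 170 (y) x 60 mm high, grey, display on its top under the flap. Origin: centre of its underside; z up. It stands on the other side of the bench from the gauge. The flap's hinge is on its +x edge, the loop handle on its -x side.
- flap (a joint): Spatter flap of the display box, hinge in rad: 0 shut (level), grows as it opens upward; 60 degrees is 1.047; stop at 1.7. Weight and a spring shut it from any angle; holding it takes about 3 N at the handle.
- flap_bar (a point): Middle of the flap's handle bar: round steel bar 10 mm in diameter, along the box's y, 100 mm long between the loop's two side arms (clear width 90 mm). It lies 175 mm from the hinge axis in the flap's plane, 55 mm out from the sheet's free edge, the loop open between them. Shut, it is 68 mm above the bench with nothing under it; open, it is the flap's highest part.
- flap_hinge (a point): Middle of the flap's hinge axis, 68 mm above the bench, 62 mm to the +x side of the display box's origin; the axis runs along the box's y. The flap is an aluminium sheet 120 x 165 x 4 mm, from the hinge towards the box's -x when shut.
- bush: Bystander: loose brass bush, 64 mm in diameter, 45 mm high, standing on the bench. Origin: centre of its underside.
- wrench: Bystander: loose wrench lying on the bench. Origin: about its middle, on the bench.
- hammer: Bystander: loose hammer lying on the bench. Origin: about its middle, on the bench.
- tin: Bystander: loose closed steel tin, 70 mm in diameter, 110 mm high. Origin: centre of its underside.
Not all that is in view belongs to the job. Leave any pink look-alike of the shaft alone.

How it is judged:
By the outcome, as a careful person would: the job done as asked, in the order asked, and still so for the second after the job is handed in, while the arm keeps its last pose, push and grip.
It also fails if it takes over 58 s, if anything falls off the work surface, if the arm or the gripper's body presses on something with over 40 N, if the wrist force passes 120 N, or if a joint passes its speed limit or range.

## Working session

There is one attempt and no reset: what is moved stays moved. The work goes in short steps, Python scripts to look and compute and a tool call to move; the robot and the scene stay as the last step left them, time stands still between calls to the robot, and variables do not carry over. Pictures are saved under pics/ and viewed, at most 10 in all, crops included, and the job is handed in when it is done.

Besides the shell and the picture viewer there is one more tool, called after ">>>" in YAML: its name, and indented under it one key for each argument. send_rows: Moves the arm, as the interface text tells. Shift numbers are shares of 2.5 cm and turn numbers shares of 8 degrees, none past 1 either way. Its arguments: {"type":"object","properties":{"steps":{"type":"array"},"newtons":{"type":"number"}},"required":["steps"]}

```bash
mkdir -p pics; cat > h.py <<'E'
import numpy as np,cv2
from bench import manip,vision
def grab(n):
    m=vision.camera_model(n); p,d=vision.read_camera(n); np.savez(f'{n}.npz',p=p,d=d,**{k:np.array(m[k]) for k in m}); return p,d,m
def load(n):
    z=np.load(f'{n}.npz'); return z['p'],z['d'],z
def pts(d,m):
    v,u=np.mgrid[:d.shape[0],:d.shape[1]]
    c=np.stack([(u-m['cx'])/m['fx']*d,(v-m['cy'])/m['fy']*d,d],-1)
    return (c-m['t'])@m['R']
E
python3 - <<'E'
from h import *
s=manip.get_state(); print(s)
for n in('scene','top'):
    p,d,m=grab(n); cv2.imwrite(f'pics/{n}.png',p[...,::-1]); print(n,-m['R'].T@m['t'],m['fx'])
E
```

```text
{'t': 0.0, 'q': array([-1.43428658e+00,  3.81212026e-01,  1.29827286e+00, -1.76145872e-05,
        1.46360293e+00, -2.15286589e-01]), 'joint_vel': array([ 5.69305911e-04, -1.13270799e-04,  3.08730686e-05, -1.00210720e-03,
       -9.10561784e-04,  5.32615496e-05]), 'effort': array([-1.07833798e-04, -4.48459697e+01, -2.31277478e+01, -2.53813305e-04,
        4.75291235e-03, -3.49381742e-05]), 'tcp_pos': array([ 0.18948042, -0.51601268,  0.23069909]), 'tcp_rot': array([-3.09164498e+00, -5.49496585e-01, -6.49662471e-05]), 'force': array([ 0.56209541, -0.12045814,  0.35554011]), 'ft_torque': array([-0.03671174, -0.06352068, -0.02275256]), 'grasp_force': 0.0, 'gripper_width': 0.08530461734378995}
scene [1.25059691 0.04109265 1.13243342] 443.5297479067333
top [ 0.33461234 -0.00241604  1.49651398] 433.8944458567283
```

View pics/scene.png

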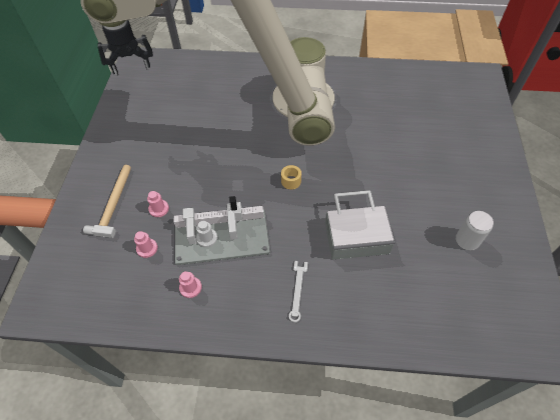

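View pics/top.png

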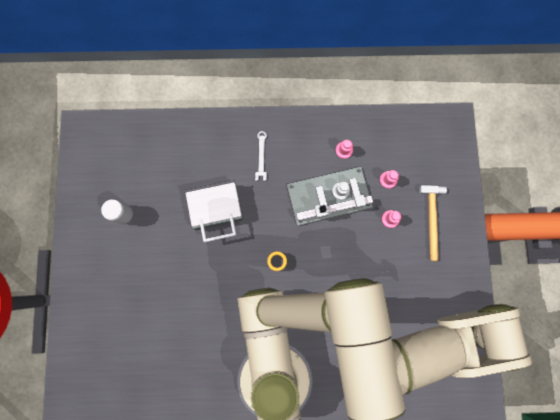

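The scene picture shows the gauge at (220,235), with the silver shaft at (205,232) and the black post at (233,203). The display box is at (360,230) with its loop at (355,200). The top view shows the same things: gauge (330,195), post (323,209), shaft (341,189), box (214,205), loop (219,232).

Things that could be taken for the shaft in the scene view are the silver one between the jaws at (205,232) and the pink look-alikes at (157,205), (145,243) and (189,284). I choose the silver one.

```bash
python3 - <<'E'
from h import *
def rect(P,nm):
    r=cv2.minAreaRect((P[:,:2]*1000).astype(np.float32)); print(nm,len(P),np.round(r,1).tolist() if 0 else [np.round(x,1) for x in r])
for n in('top','scene'):
    p,d,m=load(n); P=pts(d,m); x,y,z=P[...,0],P[...,1],P[...,2]
    bench=(x>.5)&(x<.6)&(y>-.08)&(y<.0)&(d>0); print(n,'bench z',np.median(z[bench]))
    roi=(d>0)&(x>.35)&(x<.75)
    g=roi&(y<-.03)&(y>-.33)
    k=g&(abs(z-.015)<.006); k=cv2.morphologyEx(k.astype(np.uint8),cv2.MORPH_OPEN,np.ones((3,3)))
    nc,l,st,c=cv2.connectedComponentsWithStats((cv2.dilate((g&(z>.009)).astype(np.uint8),None)))
    i=1+np.argmax(st[1:,4]); G=(l==i)&g; rect(P[G&(z>.009)&(z<.022)],'plate')
    rect(P[G&(z>.06)&(z<.085)],'jaws')
    b=G&(p.max(-1)<60)&(z>.08); 
    if b.sum(): print('post',b.sum(),P[b].mean(0),P[b].max(0))
    nose=G&(z>.086)&(z<.1)&(p.min(-1)>70)
    if nose.sum(): print('nose',nose.sum(),np.median(P[nose],0))
    q=roi&(y>.05)&(y<.33)&(z>.055)&(z<.085)
    rect(P[q],'flap all'); print(P[q].mean(0))
    h=roi&(y>.05)&(y<.33)&(z>.063); k=cv2.morphologyEx(h.astype(np.uint8),cv2.MORPH_OPEN,np.ones((9,9)))>0
    rect(P[k],'sheet'); print('zmed',np.median(z[k]))
E
python3 - <<'E'
import cv2
a=cv2.imread('pics/top.png'); s=cv2.imread('pics/scene.png')
c=cv2.resize(a[155:235,275:385],None,fx=5,fy=5,interpolation=2); e=cv2.resize(s[180:275,160:270],None,fx=5,fy=5,interpolation=2)[:400,:]
import numpy as np
c=cv2.resize(c,(400,290)); e=cv2.resize(cv2.imread('pics/scene.png')[180:275,160:280],(400,317))
o=np.zeros((320,800,3),np.uint8); o[:290,:400]=c; o[:317,400:]=e; cv2.imwrite('pics/crop1.png',o)
E
```

```text
top bench z 3.522850604248911e-05
plate 1906 [array([ 610.3, -196.3]), array([160.9, 280. ]), np.float64(9.3)]
jaws 507 [array([ 592.2, -206. ]), array([ 99.9, 201.9]), np.float64(11.8)]
post 28 [ 0.54893372 -0.16675957  0.11614397] [ 0.55710437 -0.15890777  0.12476797]
nose 49 [ 0.62512761 -0.24114115  0.09280117]
flap all 2157 [array([557.1, 188.6]), array([186. , 169.7]), np.float64(11.0)]
[0.57336459 0.19112767 0.06944482]
sheet 1271 [array([589.4, 193.7]), array([118. , 162.2]), np.float64(10.8)]
zmed 0.06998995113474016
scene bench z -0.000709809629672875
plate 2614 [array([ 612.2, -205. ]), array([149.9, 268.9]), np.float64(12.4)]
jaws 683 [array([ 595.4, -225.6]), array([102. , 167.6]), np.float64(13.1)]
post 69 [ 0.55653304 -0.16767301  0.10786503] [ 0.56492338 -0.16053573  0.12272083]
nose 66 [ 0.62479327 -0.24360046  0.09190835]
flap all 2608 [array([556.4, 185.6]), array([187. , 169.8]), np.float64(10.6)]
[0.57994131 0.18846897 0.06867572]
sheet 2007 [array([584.4, 191.5]), array([128. , 164.8]), np.float64(9.7)]
zmed 0.06904552557707802
```

View pics/crop1.png

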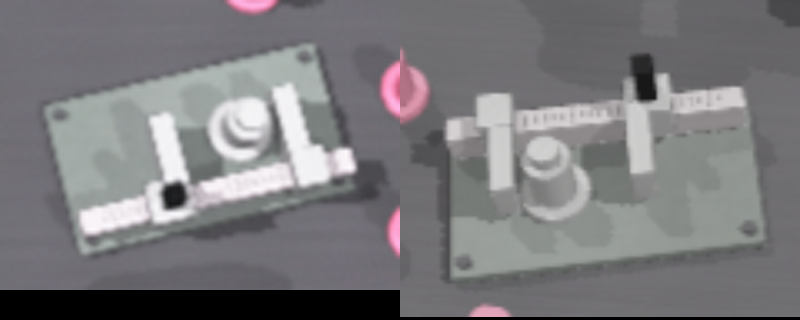

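The crop confirms the silver shaft between the jaws, pink rings outside. Numbers agree: gauge yaw is about 12°, origin (0.611,-0.205) and post (0.552,-0.166), which puts the post at gauge (-50, 50) as given. I'll move above the post with the tool y along gauge y.

>>> send_rows:
  steps:
    - [1,0.72,0.7,-0.06,0,0,-0.05]
    - [1,0.72,0.7,-0.06,0,0,-0.05]
    - [1,0.72,0.7,-0.06,0,0,-0.05]
    - [1,0.72,0.7,-0.06,0,0,-0.05]
    - [1,0.72,0.7,-0.06,0,0,-0.05]
    - [1,0.72,0.7,-0.06,0,0,-0.05]
    - [1,0.72,0.7,-0.06,0,0,-0.05]
    - [1,0.72,0.7,-0.06,0,0,-0.05]
    - [1,0.72,0.7,-0.06,0,0,-0.05]
    - [1,0.72,0.7,-0.06,0,0,-0.05]
    - [1,0.72,0.7,-0.06,0,0,-0.05]
    - [1,0.72,0.7,-0.06,0,0,-0.05]
    - [1,0.72,0.7,-0.06,0,0,-0.05]
    - [1,0.72,0.7,-0.06,0,0,-0.05]
    - [1,0.72,0.7,-0.06,0,0,-0.05]
    - [1,0.72,0.7,-0.06,0,0,-0.05]
    - [1,0.72,0.7,-0.06,0,0,-0.05]
    - [1,0.72,0.7,-0.06,0,0,-0.05]
    - [1,0.72,0.7,-0.06,0,0,-0.05]
    - [1,0,0,0,0,0,0]
  newtons: 40

```text
t: 2.1
tcp_pos: [0.5327, -0.1819, 0.2021]
tcp_rot: [-3.121, -0.348, 0.001]
force: [-0.3, -0.9, -0.2]
gripper_width: 0.0853
grasp_force: 0.0
```

```bash
python3 - <<'E'
from h import *
p,d,m=grab('wrist'); cv2.imwrite('pics/w1.png',p[...,::-1])
P=pts(d,m); z=P[...,2]
k=(d>0)&(abs(z-.12)<.006)&(p.max(-1)<70)&(abs(P[...,0]-.55)<.04)&(abs(P[...,1]+.166)<.04)
print('post top',k.sum(),P[k].mean(0),cv2.minAreaRect((P[k][:,:2]*1000).astype(np.float32)) if k.sum() else 0)
k=(d>0)&(abs(z-.093)<.004)&(abs(P[...,0]-.62)<.05)&(abs(P[...,1]+.24)<.05)
if k.sum(): print('nose',k.sum(),np.median(P[k],0))
k=(d>0)&(z>.062)&(z<.08)&(abs(P[...,1]+.2)<.15)&(p.min(-1)>110)
print('jaws',k.sum(),cv2.minAreaRect((P[k][:,:2]*1000).astype(np.float32)) if k.sum() else 0)
s=manip.get_state();print(s['tcp_pos'],s['tcp_rot'],s['t'])
E
```

```text
post top 679 [ 0.55194722 -0.16865203  0.12012283] ((550.9721069335938, -168.80953979492188), (20.562707901000977, 17.510761260986328), 11.507680892944336)
nose 995 [ 0.62420488 -0.24298334  0.09339747]
jaws 8086 ((593.7230834960938, -224.52090454101562), (97.45582580566406, 167.37095642089844), 12.622499465942383)
[ 0.53183079 -0.18294754  0.20226358] [-3.12180609e+00 -3.46693295e-01  1.35147075e-03] 2.15
```

View pics/w1.png

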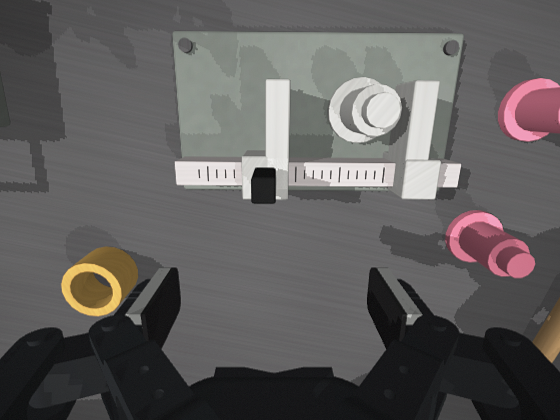

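The wrist view shows the black post at (263,185), clear between the open fingers, and the silver shaft between the jaws. The post is at (0.5515,-0.169), so I'll go down around it and grip.

>>> send_rows:
  steps:
    - [1,0.4,0.29,0,0,0,0]
    - [1,0.39,0.29,0,0,0,0]
    - [1,0,0,-0.8,0,0,0]
    - [1,0,0,-0.8,0,0,0]
    - [1,0,0,-0.8,0,0,0]
    - [1,0,0,-0.8,0,0,0]
    - [1,0,0,-0.8,0,0,0]
    - [1,0,0,-0.5,0,0,0]
    - [1,0,0,0,0,0,0]
    - [1,0,0,0,0,0,0]

```text
t: 3.15
tcp_pos: [0.5517, -0.1695, 0.0909]
tcp_rot: [3.122, 0.343, 0.001]
force: [-0.1, -0.4, 0.7]
gripper_width: 0.0852
grasp_force: 0.0
```

>>> send_rows:
  steps:
    - [-1,0,0,0,0,0,0]
    - [-1,0,0,0,0,0,0]
    - [-1,0,0,0,0,0,0]
    - [-1,0,0,0,0,0,0]
    - [-1,0,0,0,0,0,0]
    - [-1,0,0,0,0,0,0]
    - [-1,0,0,0,0,0,0]
    - [-1,0,0,0,0,0,0]

```text
t: 3.95
tcp_pos: [0.5514, -0.1694, 0.0907]
tcp_rot: [3.122, 0.343, 0.001]
force: [-1.9, -0.3, 4.7]
gripper_width: 0.0175
grasp_force: 40.3
```

>>> send_rows:
  steps:
    - [-1,0.035,-0.156,0,0,0,0]
    - [-1,0.035,-0.156,0,0,0,0]
    - [-1,0.035,-0.156,0,0,0,0]
    - [-1,0.035,-0.156,0,0,0,0]
    - [-1,0.035,-0.156,0,0,0,0]
    - [-1,0.035,-0.156,0,0,0,0]
    - [-1,0.035,-0.156,0,0,0,0]
    - [-1,0.035,-0.156,0,0,0,0]
    - [-1,0.035,-0.156,0,0,0,0]
    - [-1,0.035,-0.156,0,0,0,0]
    - [-1,0.035,-0.156,0,0,0,0]
    - [-1,0.035,-0.156,0,0,0,0]
    - [-1,0,0,0,0,0,0]
    - [-1,0,0,0,0,0,0]

```text
t: 5.35
tcp_pos: [0.5616, -0.2167, 0.0906]
tcp_rot: [3.122, 0.343, -0.0]
force: [-3.9, -2.1, 5.3]
gripper_width: 0.0177
grasp_force: 40.5
```

>>> send_rows:
  steps:
    - [-1,0.018,-0.078,0,0,0,0]
    - [-1,0.018,-0.078,0,0,0,0]
    - [-1,0.018,-0.078,0,0,0,0]
    - [-1,0.018,-0.078,0,0,0,0]
    - [-1,0,0,0,0,0,0]

```text
t: 5.85
tcp_pos: [0.5631, -0.2234, 0.0906]
tcp_rot: [-3.122, -0.344, 0.002]
force: [-3.6, 3.3, 7.0]
gripper_width: 0.0177
grasp_force: 40.8
```

>>> send_rows:
  steps:
    - [-1,0.009,-0.039,0,0,0,0]
    - [-1,0.009,-0.039,0,0,0,0]
    - [-1,0,0,0,0,0,0]

```text
t: 6.15
tcp_pos: [0.5635, -0.2251, 0.0907]
tcp_rot: [-3.121, -0.344, 0.002]
force: [-5.5, 3.4, 8.0]
gripper_width: 0.0172
grasp_force: 40.9
```

>>> send_rows:
  steps:
    - [-1,0.009,-0.039,0,0,0,0]
    - [-1,0.009,-0.039,0,0,0,0]
    - [-1,0,0,0,0,0,0]

```text
t: 6.45
tcp_pos: [0.5636, -0.2259, 0.0907]
tcp_rot: [-3.119, -0.344, 0.003]
force: [-6.4, 9.7, 10.7]
gripper_width: 0.0176
grasp_force: 41.1
```

>>> send_rows:
  steps:
    - [-1,0.009,-0.039,0,0,0,0]
    - [-1,0,0,0,0,0,0]

```text
t: 6.65
tcp_pos: [0.5636, -0.226, 0.0907]
tcp_rot: [-3.117, -0.344, 0.004]
force: [-7.9, 14.1, 12.3]
gripper_width: 0.0172
grasp_force: 41.4
```

>>> send_rows:
  steps:
    - [-1,0.005,-0.022,0,0,0,0]
    - [-1,0,0,0,0,0,0]
    - [-1,0,0,0,0,0,0]

```text
t: 6.95
tcp_pos: [0.5636, -0.226, 0.0907]
tcp_rot: [-3.117, -0.345, 0.004]
force: [-7.3, 15.1, 12.4]
gripper_width: 0.0173
grasp_force: 41.6
```

>>> send_rows:
  steps:
    - [0,0,0,0,0,0,0]
    - [0,0,0,0,0,0,0]
    - [0,0,0,0,0,0,0]
    - [0,0,0,0,0,0,0]
    - [0,0,0,0,0,0,0]

```text
t: 7.45
tcp_pos: [0.5648, -0.2295, 0.0902]
tcp_rot: [-3.123, -0.343, 0.0]
force: [0.4, -0.9, -0.2]
gripper_width: 0.0429
grasp_force: 0.0
```

>>> send_rows:
  steps:
    - [0,0,0,0.4,0,0,0]
    - [0,0,0,0.8,0,0,0]
    - [0,0,0,0.8,0,0,0]
    - [0,0,0,0.8,0,0,0]
    - [0,0,0,0.8,0,0,0]
    - [0,0,0,0.8,0,0,0]
    - [0,-0.8,0,0.8,0,0,0]
    - [0,-0.8,0,0,0,0,0]
    - [0,-0.8,0,0,0,0,0]
    - [0,0,0,0,0,0,0]

```text
t: 8.45
tcp_pos: [0.5034, -0.2293, 0.2216]
tcp_rot: [3.122, 0.342, 0.001]
force: [0.7, 0.1, -0.8]
gripper_width: 0.0426
grasp_force: 0.0
```

```bash
python3 - <<'E'
from h import *
p,d,m=grab('wrist'); cv2.imwrite('pics/w2.png',p[...,::-1])
P=pts(d,m); z=P[...,2]
k=(d>0)&(abs(z-.12)<.006)&(p.max(-1)<70)&(abs(P[...,0]-.564)<.04)&(abs(P[...,1]+.228)<.05)
print('post top',k.sum(),P[k].mean(0))
k=(d>0)&(abs(z-.093)<.003)&(abs(P[...,0]-.62)<.05)&(abs(P[...,1]+.24)<.05)
if k.sum(): print('nose',k.sum(),np.median(P[k],0),np.ptp(z[k]))
s=manip.get_state();print(s['q'],s['tcp_pos'],s['tcp_rot'])
E
```

```text
post top 614 [ 0.56325775 -0.22449476  0.12038521]
nose 955 [ 0.62595034 -0.25162703  0.09345979] 0.005835282363764974
[-6.40506010e-01  3.94713209e-01  1.30422816e+00  1.04880628e-04
  1.44131467e+00  7.12002412e-01] [ 0.50452021 -0.2294545   0.22141512] [3.12207149e+00 3.42093489e-01 1.64759616e-03]
```

View pics/w2.png

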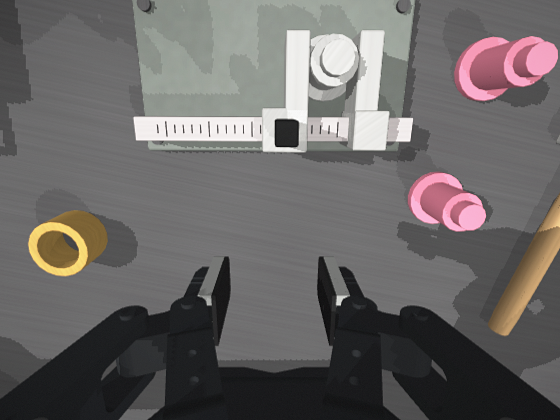

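The moving jaw at (286,130) is shut on the shaft (335,60), which is upright against the fixed jaw. Post to shaft along gauge y is 40 mm, as it must be. Next is the display.

>>> send_rows:
  steps:
    - [0,0,0.775,0.07,0,0,0.69]
    - [0,0,0.775,0.07,0,0,0.69]
    - [0,0,0.775,0.07,0,0,0.69]
    - [0,0,0.775,0.07,0,0,0.69]
    - [0,0,0.775,0.07,0,0,0.69]
    - [0,0,0.775,0.07,0,0,0.69]
    - [0,0,0.775,0.07,0,0,0.69]
    - [0,0,0.775,0.07,0,0,0.69]
    - [0,0,0.775,0.07,0,0,0.69]
    - [0,0,0.775,0.07,0,0,0.69]
    - [0,0,0.775,0.07,0,0,0.69]
    - [0,0,0.775,0.07,0,0,0.69]
    - [0,0,0.775,0.07,0,0,0.69]
    - [0,0,0.775,0.07,0,0,0.69]
    - [0,0,0.775,0.07,0,0,0.69]
    - [0,0,0.775,0.07,0,0,0.69]
    - [0,0,0,0,0,0,0]
    - [0,0,0,0,0,0,0]

```text
t: 10.3
tcp_pos: [0.5053, 0.0808, 0.2484]
tcp_rot: [2.002, 2.421, -0.0]
force: [-0.5, 0.2, -0.1]
gripper_width: 0.0428
grasp_force: 0.0
```

```bash
python3 - <<'E'
from h import *
p,d,m=grab('wrist'); cv2.imwrite('pics/w3.png',p[...,::-1])
P=pts(d,m); x,y,z=P[...,0],P[...,1],P[...,2]
r=(d>0)&(z>.058)&(z<.082)&(x>.38)&(x<.75)&(y>.04)&(y<.33)
Q=P[r]; print('all',cv2.minAreaRect((Q[:,:2]*1000).astype(np.float32)))
k=cv2.morphologyEx(r.astype(np.uint8),cv2.MORPH_OPEN,np.ones((31,31)))>0
b=cv2.minAreaRect((P[k][:,:2]*1000).astype(np.float32)); print('sheet',b, np.median(P[k],0))
for a in (10.,11.,12.):
    a=np.radians(a); X=np.array([np.cos(a),np.sin(a)]);Y=np.array([-X[1],X[0]])
    u=Q[:,:2]@X; v=Q[:,:2]@Y; e=u.min(); s=u<np.percentile(u,.2)+.008
    # bar: fit line
    c=np.polyfit(v[s],u[s],1); print(np.degrees(a),'bar u',u[s].mean(),'slope deg',np.degrees(c[0]),'z',Q[s][:,2].max(),'v mid',(v[s].min()+v[s].max())/2,np.ptp(v[s]),'xy',X*u[s].mean()+Y*(v[s].min()+v[s].max())/2,'umax',u.max())
s=manip.get_state();print(s['q'],s['tcp_pos'],s['tcp_rot'])
E
```

```text
all ((555.2003173828125, 183.90057373046875), (185.32749938964844, 160.1968231201172), 10.401521682739258)
sheet ((564.6536254882812, 224.92684936523438), (158.82015991210938, 74.35035705566406), 48.44306564331055) [0.57715263 0.25024196 0.07051694]
10.0 bar u 0.49072518631859696 slope deg -0.332510208944364 z 0.0749596726762549 v mid 0.08789296769703393 0.10848867882075777 xy [0.46800751 0.17177121] umax 0.6717880803440797
11.0 bar u 0.49216349783396124 slope deg 0.08956569150280864 z 0.0749596726762549 v mid 0.07928458942660334 0.10843424166418922 xy [0.46799286 0.17173713] umax 0.6728063818929426
12.000000000000002 bar u 0.4934042292553913 slope deg 0.6174031527591421 z 0.0749596726762549 v mid 0.07062315095539028 0.10837880429183144 xy [0.46793878 0.17166437] umax 0.6752843122262211
[-7.38700693e-02  3.00634191e-01  1.36963602e+00 -1.89712143e-04
  1.47130169e+00 -2.62005835e-01] [0.50520197 0.08038524 0.24828173] [ 2.00285868e+00  2.42020008e+00 -2.22890578e-04]
```

View pics/w3.png

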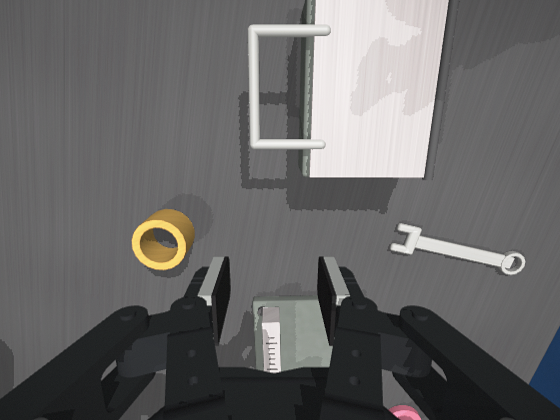

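The wrist view shows the loop, with its bar at (255,85), between (253,28) and (257,145). The bar middle is at about (0.469,0.172), yaw 10.8°, top z 0.074 and loop width 108 mm, which fits the description. The tool y already lies along box x, so I'll straddle the bar.

>>> send_rows:
  steps:
    - [0,-0.29,0.73,0,0,0,0]
    - [0,-0.29,0.73,0,0,0,0]
    - [0,-0.29,0.73,0,0,0,0]
    - [0,-0.29,0.73,0,0,0,0]
    - [0,-0.29,0.73,0,0,0,0]
    - [0,0,0,-0.8,0,0,0]
    - [0,0,0,-0.8,0,0,0]
    - [0,0,0,-0.8,0,0,0]
    - [0,0,0,-0.8,0,0,0]
    - [0,0,0,-0.8,0,0,0]
    - [0,0,0,-0.8,0,0,0]
    - [0,0,0,0,0,0,0]
    - [0,0,0,0,0,0,0]

```text
t: 11.65
tcp_pos: [0.4691, 0.1715, 0.1288]
tcp_rot: [2.003, 2.42, 0.0]
force: [-0.0, 0.5, -0.3]
gripper_width: 0.0423
grasp_force: 0.0
```

>>> send_rows:
  steps:
    - [0,0,0,-0.6,0,0,0]
    - [0,0,0,-0.6,0,0,0]
    - [0,0,0,-0.6,0,0,0]
    - [0,0,0,-0.6,0,0,0]
    - [0,0,0,-0.6,0,0,0]
    - [0,0,0,0,0,0,0]
    - [0,0,0,0,0,0,0]

```text
t: 12.35
tcp_pos: [0.4693, 0.1719, 0.0544]
tcp_rot: [2.001, 2.421, 0.002]
force: [-0.0, 0.9, 0.2]
gripper_width: 0.0429
grasp_force: 0.0
```

>>> send_rows:
  steps:
    - [-1,0,0,0,0,0,0]
    - [-1,0,0,0,0,0,0]
    - [-1,0,0,0,0,0,0]
    - [-1,0,0,0,0,0,0]
    - [-1,0,0,0,0,0,0]
    - [-1,0,0,0,0,0,0]

```text
t: 12.95
tcp_pos: [0.4689, 0.172, 0.0536]
tcp_rot: [2.0, 2.421, 0.001]
force: [0.7, -0.7, 3.1]
gripper_width: 0.0084
grasp_force: 39.1
```

>>> send_rows:
  steps:
    - [-1,0.026,0.005,0.61,0,0,0]
    - [-1,0.078,0.015,0.605,0,0,0]
    - [-1,0,0,0,0,0,0]
    - [-1,0.13,0.025,0.596,0,0,0]
    - [-1,0.18,0.034,0.582,0,0,0]
    - [-1,0.229,0.044,0.564,0,0,0]
    - [-1,0.277,0.053,0.542,0,0,0]
    - [-1,0,0,0,0,0,0]
    - [-1,0,0,0,0,0,0]

```text
t: 13.85
tcp_pos: [0.4892, 0.1758, 0.1394]
tcp_rot: [-1.998, -2.419, 0.008]
force: [-7.4, -3.6, 1.3]
gripper_width: 0.0082
grasp_force: 39.3
```

>>> send_rows:
  steps:
    - [-1,0.3,0.055,0.515,0,0,0]
    - [-1,0.35,0.065,0.484,0,0,0]
    - [-1,0.395,0.074,0.45,0,0,0]
    - [-1,0,0,0,0,0,0]
    - [-1,0.43,0.082,0.413,0,0,0]
    - [-1,0.476,0.091,0.372,0,0,0]
    - [-1,0.506,0.096,0.328,0,0,0]
    - [-1,0,0,0,0,0,0]
    - [-1,0,0,0,0,0,0]
    - [-1,0,0,0,0,0,0]

```text
t: 14.85
tcp_pos: [0.5508, 0.1876, 0.2064]
tcp_rot: [-1.999, -2.421, 0.005]
force: [-16.5, -4.0, 21.9]
gripper_width: 0.0083
grasp_force: 41.8
```

```bash
python3 - <<'E'
from h import *
s=manip.get_state();print(s['q'],s['tcp_pos'],s['tcp_rot'],s['force'],s['gripper_width'])
p,d,m=grab('scene'); cv2.imwrite('pics/s2.png',cv2.resize(p[120:300,130:440,::-1],None,fx=2.5,fy=2.5))
P=pts(d,m); a=np.radians(10.8); X=np.array([np.cos(a),np.sin(a)]);Y=np.array([-X[1],X[0]])
u=P[...,:2]@X; v=P[...,:2]@Y; z=P[...,2]
k=(d>0)&(u>.59)&(u<.664)&(abs(v-.081)<.08)&(z>.085)&(z<.19)&(p.min(-1)>100)
print(k.sum()); c=np.polyfit(z[k],u[k],1); r=abs(np.polyval(c,z[k])-u[k])<.006; c=np.polyfit(z[k][r],u[k][r],1); print('angle',90+np.degrees(np.arctan(c[0])), 'hinge u',np.polyval(c,.068), r.sum())
E
```

```text
[ 1.25264076e-01  4.56344260e-01  1.24657371e+00 -7.87216673e-04
  1.44212527e+00 -6.48130637e-02] [0.55084788 0.18758993 0.20642402] [-1.99934127 -2.42093577  0.00478433] [-16.50064053  -4.03565145  21.89976162] 0.008325447422205687
2066
angle 58.526004668844905 hinge u 0.6686449444863586 2033
```

View pics/s2.png

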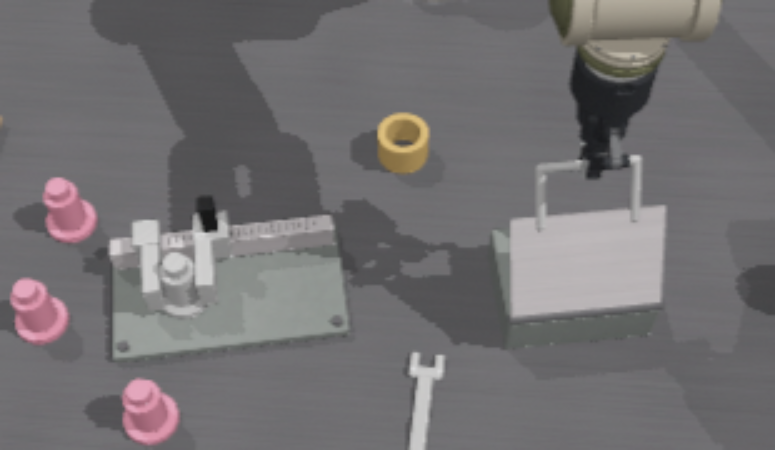

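The flap stands at about 59°, and the gripper holds the bar at (600,165). The jaw is still shut on the upright shaft at (178,275), and nothing else has moved. I'll relax the inward push on the hinge a little.

>>> send_rows:
  steps:
    - [-1,-0.024,-0.004,0.124,0,0,0]
    - [-1,0,0,0,0,0,0]
    - [-1,0,0,0,0,0,0]
    - [-1,0,0,0,0,0,0]

```text
t: 15.3
tcp_pos: [0.5516, 0.1877, 0.2072]
tcp_rot: [-2.0, -2.421, 0.003]
force: [-5.0, -1.7, 1.0]
gripper_width: 0.0083
grasp_force: 40.3
```

>>> send_rows:
  steps:
    - [-1,0,0,0,0,0,0]
    - [-1,0,0,0,0,0,0]
    - [-1,0,0,0,0,0,0]
    - [-1,0,0,0,0,0,0]

```text
t: 15.7
tcp_pos: [0.5516, 0.1877, 0.2072]
tcp_rot: [-2.0, -2.421, 0.003]
force: [-4.7, -1.9, 2.7]
gripper_width: 0.0083
grasp_force: 40.3
```

```bash
python3 - <<'E'
from h import *
s=manip.get_state();print(s['tcp_pos'],s['force'],s['gripper_width'],s['grasp_force'])
print(manip.job_done())
E
```

```text
[0.55163487 0.18772373 0.20717056] [-4.70176973 -1.93518943  2.66134201] 0.008253278567450598 40.3299343585968
the job is handed in; nothing more can be done
None
```

The job is handed in at 15.7 s: the jaw is shut on the upright shaft after a push of about 15 N and released, and the gripper is holding the flap steady at about 60°.

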